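# Close the ratchet clamp on a plaster mould

### The arm

A 6-joint arm with a two-finger parallel gripper is mounted at the origin on the work surface. World frame = base frame: x ahead of the robot, y to its left, z up, the work surface at z = 0. Lengths are in mm, angles in degrees, forces in N, time in s.
With the tool pointing down it reaches from about 300 to 850 mm from the base axis. Payload 4.2 kg.
Tool frame: the origin (TCP) lies midway between the tips of the shut fingers; the grasp point (between the pads) lies 19 mm behind it (env.hold_point_z is the z of the grasp point in the tool frame, in mm); z points along the fingers, y is the direction in which the jaws open and shut (so a half turn about z gives the same grasp; the last joint's range is limited). The gripper opens to 91 mm and grips with 3 to 60 N. Pads are 32 mm wide; open, the fingers measure 118 mm over their backs; the gripper's body (76 mm by 178 mm) begins 60 mm behind the grasp point.
Start: joints at [-75.86, 18.312, 89.639, -0, 72.044, -1.146], TCP at [151.599, -554.674, 193.576] pointing down, gripper open.
Joint ranges: [-177.97, 177.97], [-48.28, 115.42], [12.27, 149.76], [-77.06, 257.06], [2.81, 150.46], [-146.56, 146.56]. Speed limits (degrees/s): [147.25, 147.25, 180, 180, 180, 180].

### API

Orientations are given as [roll, pitch, yaw] about the fixed x, y, z axes, in that order (R = Rz(yaw) Ry(pitch) Rx(roll)).
In Python, from workcell import env, grab_frame, camera_params, spotter gives the robot as it stands. The module is installed in compiled form; this text tells all that it offers.
- The arm moves only by the shell command python3 -m jog 'ROWS' [FORCE]. ROWS is text: rows parted by semicolons, each of 7 numbers parted by spaces: the turn, a rotation vector about the world's x, y, z in units of 5 degrees (1.0 is 5 degrees), then the shift along the world's x, y, z in units of 25 mm (1.0 is 25 mm), then the opening, from 0 (shut) to 1 (fully open). A call has 1 to 5 rows; each row is the pose to reach, as a shift and turn from the pose commanded when the call began; what a row does not reach only later rows make up. A row lasts 1/8 s, in which the tool goes at most 62.5 mm and 10.7 degrees, less where a joint would pass 70% of its speed; a pose out of reach is approached as far as the arm can. A call with a gripper value outside its range is refused whole. The fingers move at their own pace and stop on an object; FORCE is the grip in N (left out, the last holds). Time passes only in rows, so rows that repeat a pose let the fingers close. It gives the time, the measured TCP pose, the force and the opening at its end, in the units of the state.
- env.state(): the state, without advancing time (a new reading comes with each control period).
- grab_frame(name): name is "scene" or "top" or "wrist"; returns the picture (480x640x3 uint8, red, green, blue); there is no depth.
- camera_params(name): a dict with "K" (3x3 intrinsics, pixels), "rvec" (rotation vector, rad) and "tvec" (3), from world to camera coordinates, as OpenCV has them. Camera axes: x right, y down, z forward; pixel columns grow to the right and rows downward; lengths in mm; the calibration is good to about 2 mm. A picture is of the moment at which its call begins: read the wrist's pose just before it. camera_params takes no time and is no camera call; for the wrist camera it gives the pose at the moment of the call.
- env.job_done(): hands the job in, once; it reports no verdict.
Trained networks look in the newest picture that a camera, given by its name, has taken for a name from the list of things; names that differ only in an ending like _2 or _b are one class to them, and where a whole thing is asked for, a point or a joint stands for the part that bears it (a point fixed in the world has none). Each returns a list of dicts, best first, with "conf" (0 to 1); they miss things now and then, are a little off and sometimes report something else, mostly with a low value. They report only what shows in the picture. A call takes as long as a camera call. They do not tell look-alikes from the thing itself.
- spotter.look_for(query, camera): "box" ([left, top, width, height] in pixels, round what is visible of it).
- spotter.trace(query, camera): "region" (480x640 bool, what is visible of it) and "box" ([left, top, width, height] in pixels, round what is visible of it).
The state is a dict: "time_s": time; "qpos": joint angles; "qvel": joint speeds; "effort": joint torques, N m; "ee_pos": TCP position; "ee_rot": TCP orientation; "force": force on the tool from outside, world axes, zero at the start; "torque": the same for the moment, N m; "gripper_width": finger opening in mm.
Only numpy, scipy, OpenCV 4.12 (cv2) and the standard library are available. Lean on these libraries where they do the work, as an engineer would, in place of code of your own. Each camera call takes 0.05 s, during which the arm holds its last target. There are 200 camera calls.

### The job

Close the bench clamp on the plaster mould: press the red pawl's thumb plate down until the pawl is right out of the ratchet and stays there, then push the raised arm down by its wooden crossbar until the rubber pad rests on the mould. Push with the fingers only, without picking anything up, do not force the arm while the pawl is engaged, leave the mould in its place and the mug, jar and bowl alone, and take the hand away at the end.

Things in the scene. Friction and masses are not known exactly. Their poses are not given: they have to be found in the camera images.
- clamp: blue steel bench clamp, fixed: base plate 150 x 290 x 12 mm, one upright cheek plate 167 mm high. Origin on the table top below the arm's hinge; z up; yaw within 0.4 rad of the world's. The arm reaches from the hinge towards its +y, the thumb plate towards -y; both swing in its plane x = 0. Arm hinge (along x) at (0, 0, 150) mm, pawl pivot (along x) at (0, -44, 90) mm
- ratchet_arm (a joint): angle of the green arm (rad): 0 fully raised (0.70 rad above level), growing as it comes down; at 0.70 it is level and the pad lies flat on the mould. Starts at 0 to 0.05. While the pawl is engaged the teeth stop it at about 0.1. Stiff hinge: it stays where it is left and takes about 3 to 12 N down on the crossbar to move
- pawl (a joint): angle of the pawl (rad): 0 engaged with the toothed wheel, growing as the thumb plate is pressed down; the teeth are cleared from about 0.2; it counts as free above 0.30; end stop at 0.40. It has no spring: it stays where it is left and takes about 3 N on the thumb plate
- thumb_plate (a point): centre of the upper face of the pawl's flat red thumb plate (40 mm along the clamp's x, 34 mm along y, 6 mm thick, level at pawl = 0), 106 mm from the pivot towards the clamp's -y and 20 mm above it, so 110 mm above the table; at the end stop it has sunk about 43 mm, moved under 2 mm sideways, and slopes 0.40 rad down to the outside
- crossbar (a point): centre of the round wooden crossbar at the end of the arm: 30 mm thick, 90 mm long along the clamp's x, 220 mm from the arm's hinge; its height is 150 mm + 220 mm x sin(0.70 - ratchet_arm), so about 292 mm raised and 150 mm closed, while it moves from 168 mm to 220 mm along the clamp's +y
- pad_face (a point): centre of the lower face of the round rubber pad (52 mm across) under the green arm, 110 mm along the arm from the hinge and 49 mm below its line; 101 mm above the table when the arm is level
- mould: off-white two-part plaster mould, 100 x 90 mm and 89 mm tall (top 101 mm above the table), loose, standing on the clamp's base plate under the pad; origin at the centre of its underside, z up
- mug: terracotta mug, bystander, 80 mm across, 90 mm tall, handle on its own +y; origin at the centre of its underside
- jar: amber jar with white cap, bystander, 68 mm across, 85 mm tall; origin at the centre of its underside
- bowl: blue bowl, bystander, 96 mm across, 50 mm tall; origin at the centre of its underside
Not all that is in view belongs to the job. What is shaped like the mould but blue or yellow is not meant.

How it is judged:
By the outcome, as a careful person would: the job done as asked, in the order asked, and still so for the second after the job is handed in, with the robot touching nothing.
It also fails if it takes over 58 s, if anything falls off the work surface, if the arm or the gripper's body presses on something with over 40 N, if the wrist force passes 120 N, or if a joint passes its speed limit or range.

## Working session

There is one attempt and no reset: what is moved stays moved. The work goes in short steps, Python scripts to look and compute and a shell command to move; the robot and the scene stay as the last step left them, time stands still between calls to the robot, and variables do not carry over. Pictures are saved under pics/ and viewed, about 8 in all and at most 12, crops included, and the job is handed in when it is done.

```bash
mkdir -p pics
cat > h.py <<'E'
from workcell import env, grab_frame, camera_params, spotter
import numpy as np, cv2
def P(name):
    c=camera_params(name); R=cv2.Rodrigues(np.array(c["rvec"],float))[0]
    return np.array(c["K"],float),R,np.array(c["tvec"],float).ravel()
def proj(name,X):
    K,R,t=P(name); p=(K@(R@np.atleast_2d(X).T+t[:,None])).T; return p[:,:2]/p[:,2:]
def ray(name,uv):
    K,R,t=P(name); d=R.T@np.linalg.inv(K)@np.array([uv[0],uv[1],1.]); return -R.T@t,d/np.linalg.norm(d)
def onz(name,uv,z):
    o,d=ray(name,uv); return o+d*(z-o[2])/d[2]
def tri(obs):
    A=np.zeros((3,3));b=np.zeros(3)
    for o,d in obs:
        M=np.eye(3)-np.outer(d,d);A+=M;b+=M@o
    X=np.linalg.solve(A,b); return X,[np.linalg.norm((np.eye(3)-np.outer(d,d))@(X-o)) for o,d in obs]
def save(img,fn): cv2.imwrite("pics/"+fn,cv2.cvtColor(img,cv2.COLOR_RGB2BGR))
E
python3 - <<'E'
from h import *
a=grab_frame("scene");b=grab_frame("top")
both=np.hstack([a,b]); save(cv2.resize(both,(800,300),interpolation=cv2.INTER_AREA),"0.png")
save(a,"scene.png")
for cam in("scene","top"):
    print(cam,(-P(cam)[1].T@P(cam)[2]).round())
    for q in("clamp","thumb_plate","crossbar","mould","mug","jar","bowl"):
        for r in spotter.trace(q,cam)[:3]:
            ys,xs=np.nonzero(r["region"]); print(cam,q,round(r["conf"],2),np.round(r["box"]),(xs.mean().round(1),ys.mean().round(1)))
s=env.state();print(s["time_s"],s["force"])
E
```

```text
scene [1016.  593.  929.]
scene clamp 0.74 [237. 205. 142. 130.] (np.float64(309.3), np.float64(259.3))
scene thumb_plate 0.73 [234. 207.  51.  36.] (np.float64(260.5), np.float64(221.2))
scene crossbar 0.79 [275. 204. 104.  47.] (np.float64(327.7), np.float64(228.4))
scene mould 0.94 [305. 250.  55.  62.] (np.float64(332.8), np.float64(278.6))
scene mould 0.94 [305. 345.  61.  76.] (np.float64(334.7), np.float64(383.9))
scene mould 0.78 [374. 215.  46.  52.] (np.float64(396.3), np.float64(241.4))
scene mug 0.96 [301. 184.  34.  39.] (np.float64(316.2), np.float64(204.3))
scene mug 0.51 [276. 207. 104.  48.] (np.float64(326.8), np.float64(228.6))
scene jar 0.74 [249. 298.  33.  45.] (np.float64(264.7), np.float64(324.3))
scene jar 0.64 [238. 205.  47.  36.] (np.float64(260.4), np.float64(220.9))
scene bowl 0.78 [189. 268.  42.  35.] (np.float64(209.5), np.float64(283.8))
top [ 314.  101. 1333.]
top clamp 0.63 [265. 216. 146.  68.] (np.float64(330.3), np.float64(254.3))
top thumb_plate 0.64 [365. 244.  48.  14.] (np.float64(390.8), np.float64(250.7))
top crossbar 0.65 [267. 217.  96.  39.] (np.float64(299.6), np.float64(241.5))
top mould 0.85 [263. 303.  46.  50.] (np.float64(283.9), np.float64(325.8))
top mould 0.78 [289. 234.  34.  41.] (np.float64(305.5), np.float64(261.3))
top mould 0.64 [208. 276.  46.  36.] (np.float64(232.0), np.float64(294.6))
top jar 0.6 [310. 178.  27.  36.] (np.float64(323.5), np.float64(194.3))
top jar 0.52 [266. 215.  97.  44.] (np.float64(301.1), np.float64(241.2))
top bowl 0.81 [367. 181.  34.  31.] (np.float64(385.2), np.float64(194.5))
0.8 [-0.21247638  0.61812311 -0.20227702]
```

View pics/0.png

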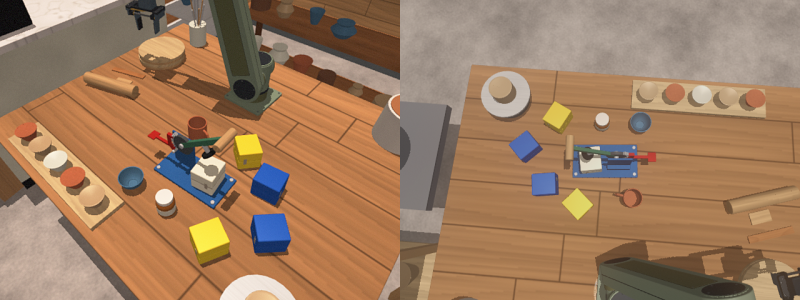

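The clamp (blue base, white mould, green arm, red plate) is at about (308,260) in the scene view and (330,254) in the top view. The blue and yellow blocks are decoys. Next I'll enlarge the clamp in both views.

Run:
```python
from h import *
a=grab_frame("scene")[175:345,220:390];b=grab_frame("top")[160:330,250:420]
f=lambda i:cv2.resize(i,None,fx=2.35,fy=2.35,interpolation=cv2.INTER_CUBIC)
f=lambda i:cv2.resize(i,(400,400),interpolation=cv2.INTER_CUBIC)
save(np.hstack([f(a),f(b)]),"1.png")
for uv in ((265,0),):pass
print(onz("top",(390.8,250.7),110),onz("scene",(260.5,221.2),110))
```

```text
[554.78278001 -49.92552642 110.        ] [551.15013049 -40.37947279 110.        ]
```

View pics/1.png

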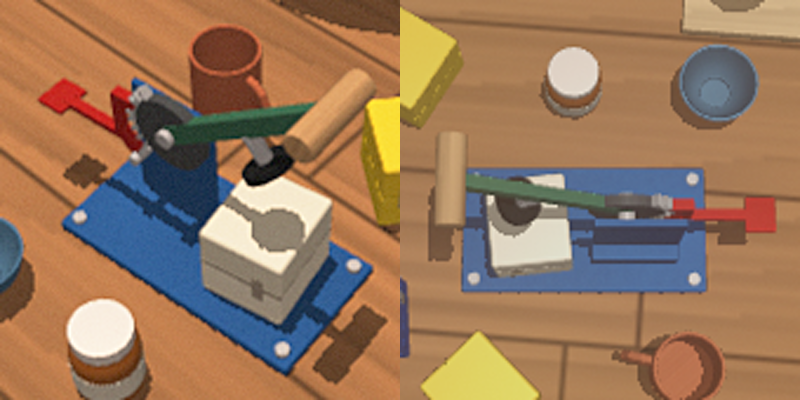

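Run:
```python
from h import *
k=.425
T=lambda x,y:ray("top",(250+(x-400)*k,160+y*k)); S=lambda x,y:ray("scene",(220+x*k,175+y*k))
tp,e=tri([T(760,214),S(62,97)]);print("thumb",tp.round(1),np.round(e,1))
cb,e=tri([T(451,178),S(330,115)]);print("bar",cb.round(1),np.round(e,1))
for n,p in dict(TL=(461,168),TR=(704,168),BR=(706,291),BL=(462,291)).items():
    print(n,onz("top",(250+(p[0]-400)*k,160+p[1]*k),12).round(1))
for n,p in dict(l=(64,222),b=(288,365),r=(372,268)).items():
    print("sc",n,onz("scene",(220+p[0]*k,175+p[1]*k),12).round(1))
d=cb-tp;print("yaw from thumb->bar",np.degrees(np.arctan2(-d[0],d[1])),np.hypot(*d[:2]))
for n,t in (("mug",(680,362,90)),("bowl",(717,85,50)),("jar",(573,72,85))):print(n,onz("top",(250+(t[0]-400)*k,160+t[1]*k),t[2]).round())
# mould top corners
```

```text
thumb [558.4 -83.1 103.2] [0.6 0.6]
bar [533.4 239.8 286. ] [0.2 0.2]
TL [603.9 265.8  12. ]
TR [627.1 -26.4  12. ]
BR [478.9 -37.   12. ]
BL [456.  249.5  12. ]
sc l [627.1 -22.3  12. ]
sc b [600.5 259.9  12. ]
sc r [461.7 251.2  12. ]
yaw from thumb->bar 4.422070014306712 323.85086246461026
mug [389.  -5.  90.]
bowl [720. -33.  50.]
jar [712. 138.  85.]
```

Run:
```python
from h import *
from scipy.spatial.transform import Rotation as Ro
s=env.state();print(s["time_s"],s["ee_pos"],s["ee_rot"]);print(Ro.from_euler("xyz",s["ee_rot"],degrees=True).as_matrix().round(3))
u=np.array([-.079,.997,0]);o=np.array([546.6,69.4,0])
for n,t in (("thumb",o-150*u+[0,0,150]),("bar",o+168*u+[0,0,340])): print(n,t,((t-np.array(s["ee_pos"]))/25).round(2))
```

```text
0.9 [ 151.59682362 -554.65801755  193.59450488] [ 1.79994267e+02 -3.77482590e-04  1.52857947e+01]
[[ 0.965  0.264  0.   ]
 [ 0.264 -0.965 -0.   ]
 [ 0.     0.    -1.   ]]
thumb [558.45 -80.15 150.  ] [16.27 18.98 -1.74]
bar [533.328 236.896 340.   ] [15.27 31.66  5.86]
```

```bash
python3 -m jog '0 0 1.6 1.6 1.9 0.1 0; 0 0 3.2 3.2 3.8 0.2 0; 0 0 4.8 4.8 5.7 0.2 0; 0 0 6.4 6.4 7.6 0.2 0; 0 0 8 8 9.5 0.2 0'; python3 -m jog '0 0 1.6 1.6 1.9 0 0; 0 0 3.2 3.2 3.8 0 0; 0 0 4.8 4.5 5.7 0 0; 0 0 6.4 6 7.6 0 0; 0 0 7.8 6.4 8.3 0 0'
python3 - <<'E'
from h import *
w=grab_frame("wrist");save(w,"2.png")
for r in spotter.trace("thumb_plate","wrist")[:2]:
    ys,xs=np.nonzero(r["region"]);print(r["conf"],r["box"],xs.mean(),ys.mean())
s=env.state();print(s["time_s"],s["ee_pos"],s["ee_rot"],s["force"])
print(proj("wrist",[558.5,-80.1,110]))
E
```

```text
time_s: 1.52
ee_pos: [352.7, -315.7, 198.9]
ee_rot: [179.9, 0.0, 55.5]
force: [1.8, 0.1, -0.7]
gripper_width: 44.2
time_s: 2.15
ee_pos: [513.4, -107.0, 198.5]
ee_rot: [179.9, -0.0, 94.7]
force: [-0.5, -0.3, -0.4]
gripper_width: 0.7
0.95 [347.0, 22.6, 70.9, 208.6] 385.7956110154905 136.74139414802065
2.25 [ 512.53779248 -107.87467607  198.4016485 ] [ 1.79989256e+02 -1.95519555e-02  9.44743941e+01] [-0.3302151  -1.40436322  0.02858215]
[[382.28630021 201.75834237]]
```

View pics/2.png

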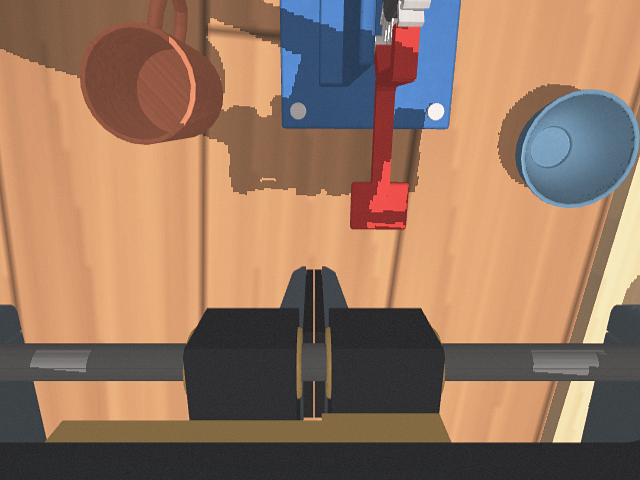

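The red plate's upper face is centred at about (379,204) px in the wrist view, with the prediction at (382,202), so the two agree to about 2 mm. Now I'll move above it and press.

```bash
python3 -m jog '0 0 0 0.9 0.5 -0.2 0; 0 0 0 1.78 0.95 -0.6 0; 0 0 0 1.78 0.95 -1.8 0; 0 0 0 1.78 0.95 -2.8 0; 0 0 0 1.78 0.95 -2.9 0' && python3 -m jog '0 0 0 0 0 -0.3 0; 0 0 0 0 0 -0.6 0; 0 0 0 0 0 -0.8 0; 0 0 0 0 0 -1.0 0; 0 0 0 0 0 -1.2 0'
```

```text
time_s: 2.88
ee_pos: [555.2, -86.4, 124.1]
ee_rot: [-179.8, -0.1, 94.1]
force: [0.5, 0.2, -0.1]
gripper_width: 0.5
time_s: 3.5
ee_pos: [556.2, -85.9, 95.9]
ee_rot: [180.0, 0.0, 94.3]
force: [0.3, -0.1, 0.3]
gripper_width: 0.4
```

Run:
```python
from h import *
w=grab_frame("wrist")[0:400,160:560];a=cv2.resize(grab_frame("scene")[185:265,220:300],(400,400),interpolation=cv2.INTER_CUBIC)
save(np.hstack([w,a]),"3.png");s=env.state();print(s["ee_pos"],s["force"])
```

```text
[555.73363378 -85.81433716  95.50883789] [0.90849233 0.48166932 0.54222752]
```

View pics/3.png

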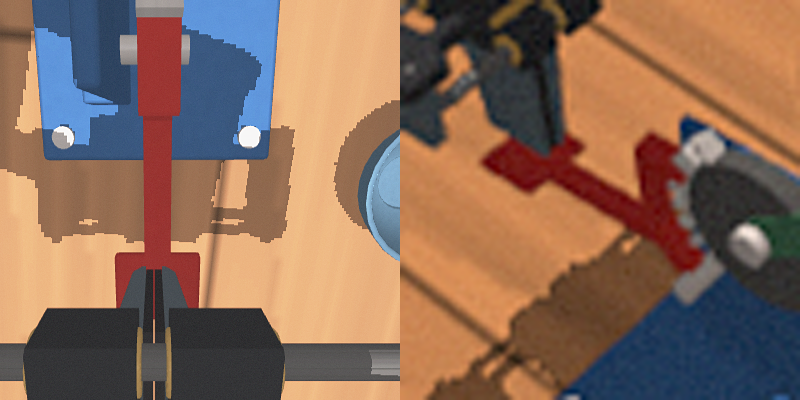

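The fingers are centred on the red plate (tip near (155,270) in the left half) and the pawl is turning. I'll keep pressing.

```bash
python3 -m jog '0 0 0 0 0 -0.2 0; 0 0 0 0 0 -0.4 0; 0 0 0 0 0 -0.6 0; 0 0 0 0 0 -0.7 0; 0 0 0 0 0 -0.8 0'; python3 -m jog '0 0 0 0 0 -0.1 0; 0 0 0 0 0 -0.2 0; 0 0 0 0 0 -0.2 0'
```

```text
time_s: 4.22
ee_pos: [556.5, -86.2, 76.1]
ee_rot: [179.9, 0.0, 94.3]
force: [0.4, -2.0, 1.8]
gripper_width: 0.2
time_s: 4.6
ee_pos: [556.1, -85.7, 70.8]
ee_rot: [-180.0, -0.0, 94.3]
force: [0.5, -1.6, 1.6]
gripper_width: 0.7
```

```bash
python3 -m jog '0 0 0 0 0 -0.1 0; 0 0 0 0 0 -0.1 0'; python3 -m jog '0 0 0 0 0 -0.1 0; 0 0 0 0 0 -0.1 0'
```

```text
time_s: 4.85
ee_pos: [556.0, -85.7, 68.3]
ee_rot: [-180.0, -0.0, 94.3]
force: [1.3, -1.4, 2.3]
gripper_width: 0.6
time_s: 5.1
ee_pos: [556.0, -85.7, 65.8]
ee_rot: [-180.0, -0.0, 94.3]
force: [0.3, -0.4, 1.1]
gripper_width: 0.2
```

```bash
python3 -m jog '0 0 0 0 0 -0.1 0; 0 0 0 0 0 -0.1 0'; python3 -m jog '0 0 0 0 0 -0.1 0; 0 0 0 0 0 -0.1 0'
python3 - <<'E'
from h import *
a=cv2.resize(grab_frame("scene")[185:265,220:300],(500,500),interpolation=cv2.INTER_CUBIC)
save(a,"4.png");s=env.state();print(s["ee_pos"],s["force"])
E
```

```text
time_s: 5.35
ee_pos: [556.0, -85.7, 63.3]
ee_rot: [-180.0, -0.0, 94.3]
force: [0.3, 0.3, 1.5]
gripper_width: 0.3
time_s: 5.6
ee_pos: [555.9, -85.7, 60.8]
ee_rot: [-180.0, -0.0, 94.3]
force: [0.1, 0.8, 2.0]
gripper_width: 0.6
[555.90122063 -85.8219606   60.86254767] [0.87058528 0.11213809 1.23076498]
```

View pics/4.png

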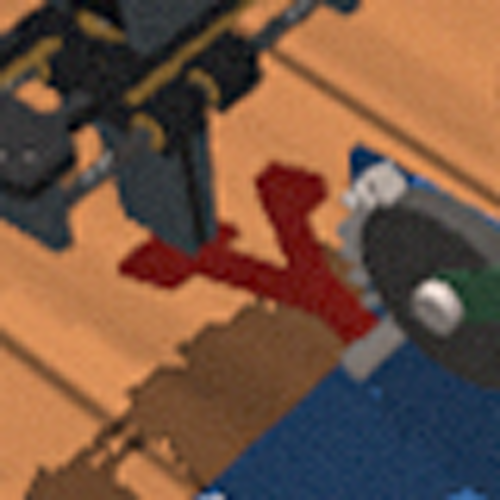

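The pawl tooth at (290,190) has swung clear of the wheel. I'll continue until the end stop shows in the force.

```bash
python3 -m jog '0 0 0 0 0 -0.08 0; 0 0 0 0 0 -0.08 0'; python3 -m jog '0 0 0 0 0 -0.08 0; 0 0 0 0 0 -0.08 0'
python3 - <<'E'
from h import *
# predicted plate geometry at several pawl angles in the scene view vs observed trace
s=env.state();print(s["ee_pos"],s["force"])
a=grab_frame("scene")
u=np.array([-.079,.997,0]);x=np.array([.997,.079,0]);o=np.array([546,69.4,0]);z=np.array([0,0,1.])
g=cv2.resize(a[185:265,220:300],(500,500),interpolation=cv2.INTER_CUBIC)
for th,c in ((.2,(255,255,0)),(.3,(255,255,255)),(.4,(0,255,255))):
    def W(X,Y,Z):
        # rotate (Y,Z) about pivot; outward(-y) goes down
        Y2=Y*np.cos(th)-(-1)*0+Z*-np.sin(th)*1; Z2=Z*np.cos(th)+Y*np.sin(th)
        return o+x*X+u*(-44+Y2)+z*(90+Z2)
    p=proj("scene",[W(-20,-89,20),W(20,-89,20),W(20,-123,20),W(-20,-123,20)])
    cv2.polylines(g,[((p-[220,185])*6.25).astype(int)],True,c,1)
    print(th,W(0,-106,20).round(1))
save(g,"5.png")
E
```

```text
time_s: 5.9
ee_pos: [555.9, -85.8, 58.9]
ee_rot: [-180.0, -0.0, 94.3]
force: [-0.3, 0.8, 1.7]
gripper_width: 0.7
time_s: 6.15
ee_pos: [555.9, -85.9, 56.9]
ee_rot: [-180.0, -0.0, 94.3]
force: [0.4, 1.0, 1.4]
gripper_width: 0.8
[555.89410084 -85.86362863  56.87312419] [0.4122999  0.99263238 1.44111747]
0.2 [558.  -82.   88.5]
0.3 [557.9 -81.3  77.8]
0.4 [557.8 -79.6  67.1]
```

View pics/5.png

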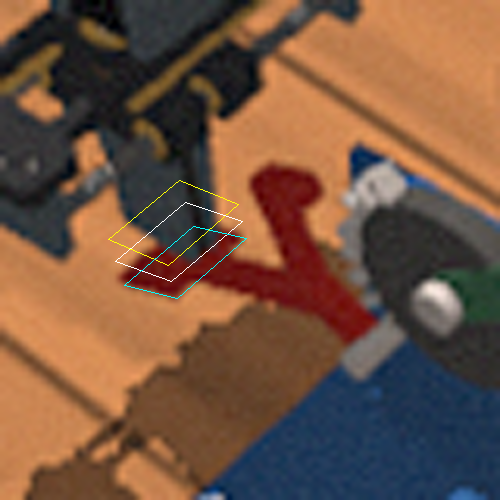

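The plate matches the 0.37–0.40 rad outline. I'll give it a few more small steps and watch the force.

```bash
python3 -m jog '0 0 0 0 0 -0.08 0; 0 0 0 0 0 -0.08 0'; python3 -m jog '0 0 0 0 0 -0.08 0; 0 0 0 0 0 -0.08 0';python3 -m jog '0 0 0 0 0 -0.08 0; 0 0 0 0 0 -0.08 0'
```

```text
time_s: 6.45
ee_pos: [556.0, -85.9, 54.9]
ee_rot: [-180.0, -0.0, 94.3]
force: [-0.9, 1.1, 1.2]
gripper_width: 0.3
time_s: 6.7
ee_pos: [556.1, -86.0, 52.9]
ee_rot: [180.0, 0.0, 94.3]
force: [-0.1, 1.0, 2.3]
gripper_width: 0.4
time_s: 6.95
ee_pos: [556.3, -85.9, 52.0]
ee_rot: [180.0, 0.0, 94.3]
force: [-2.4, 0.7, 8.2]
gripper_width: 0.9
```

Force jumped to 8 N: the pawl is at its end stop. I'll lift off and go towards the crossbar, high up.

```bash
python3 -m jog '0 0 0 0 0 1 0; 0 0 0 0 0 3.4 0; 0 0 0 0 0 5.8 0; 0 0 0 0 0 8.2 0; 0 0 0 0 0 10.6 0' && python3 -m jog '0 0 0 0 0 1.5 0; 0 0 0 -0.1 2 1.5 0; 0 0 0 -0.3 4.2 1.5 0; 0 0 0 -0.5 6.5 1.5 0; 0 0 0 -0.6 8 1.5 0'
python3 - <<'E'
from h import *
w=grab_frame("wrist");a=grab_frame("scene")
u=np.array([-.079,.997,0]);x=np.array([.997,.079,0]);o=np.array([546,69.4,0]);z=np.array([0,0,1.])
g=cv2.resize(a[175:345,220:390],(480,480),interpolation=cv2.INTER_CUBIC)
th=.4
W=lambda X,Y,Z:o+x*X+u*(-44+Y*np.cos(th)-Z*np.sin(th))+z*(90+Z*np.cos(th)+Y*np.sin(th))
p=proj("scene",[W(-20,-89,20),W(20,-89,20),W(20,-123,20),W(-20,-123,20)])
cv2.polylines(g,[((p-[220,175])*480/170).astype(int)],True,(0,255,255),1)
save(cv2.resize(np.hstack([g,w]),(800,343)),"6.png")
s=env.state();print(s["ee_pos"],s["force"])
for th in(0,.05): print(proj("wrist",o+u*220*np.cos(.7-th)+z*(150+220*np.sin(.7-th))))
for r in spotter.look_for("crossbar","wrist")[:2]: print(r)
E
```

```text
time_s: 7.58
ee_pos: [555.7, -86.1, 317.6]
ee_rot: [-180.0, 0.0, 94.3]
force: [1.4, -0.8, -0.3]
gripper_width: 0.5
time_s: 8.2
ee_pos: [540.6, 116.1, 353.1]
ee_rot: [-180.0, 0.0, 94.4]
force: [0.3, -0.8, -0.7]
gripper_width: 0.4
[540.6313294  117.32426471 352.84719803] [-0.32776271 -0.36500425 -0.28728416]
[[316.07586616  43.06492777]]
[[316.03876285  32.58848898]]
{'box': [234.9, 10.1, 163.9, 259.4], 'conf': 0.56}
```

View pics/6.png

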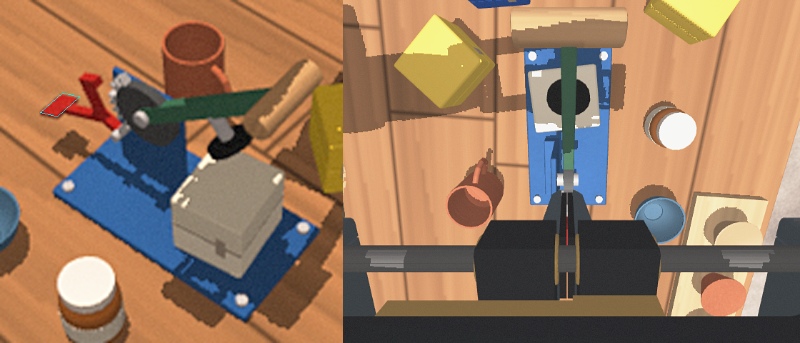

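The red plate fills its 0.40 rad outline, so the pawl stays out. The crossbar centre is at about (316,39) px in the full wrist frame, as predicted for an arm angle of about 0.02. Next I'll move over it and touch down.

```bash
python3 -m jog '0 0 0 -0.1 2 0 0; 0 0 0 -0.2 4 0 0; 0 0 0 -0.32 4.95 0 0; 0 0 0 -0.32 4.95 -0.6 0; 0 0 0 -0.32 4.95 -1.2 0' && python3 -m jog '0 0 0 0 0 -0.2 0; 0 0 0 0 0 -0.4 0; 0 0 0 0 0 -0.6 0; 0 0 0 0 0 -0.7 0; 0 0 0 0 0 -0.7 0'
```

```text
time_s: 8.98
ee_pos: [533.2, 236.2, 322.1]
ee_rot: [-179.9, 0.1, 94.2]
force: [0.1, -0.5, -0.1]
gripper_width: 0.2
time_s: 9.6
ee_pos: [533.1, 237.8, 306.1]
ee_rot: [180.0, 0.0, 94.3]
force: [-0.1, -0.1, -0.4]
gripper_width: 0.3
```

```bash
python3 -m jog '0 0 0 0 0.15 -0.12 0; 0 0 0 0 0.25 -0.26 0; 0 0 0 0 0.35 -0.4 0; 0 0 0 -0.04 0.44 -0.52 0; 0 0 0 -0.04 0.48 -0.64 0'
```

```text
time_s: 10.22
ee_pos: [532.0, 250.0, 289.8]
ee_rot: [-180.0, 0.0, 94.3]
force: [0.4, 0.0, -0.9]
gripper_width: 0.6
```

```bash
python3 -m jog '0 0 0 0 0 -0.1 0; 0 0 0 0 0 -0.2 0; 0 0 0 0 0 -0.3 0; 0 0 0 0 0 -0.4 0'
python3 - <<'E'
from h import *
a=grab_frame("scene");w=grab_frame("wrist");s=env.state();print(s["ee_pos"],s["force"])
g=cv2.resize(a[165:295,260:390],(480,480),interpolation=cv2.INTER_CUBIC)
save(cv2.resize(np.hstack([g,w[:,80:560]]),(800,400)),"7.png")
E
```

```text
time_s: 10.72
ee_pos: [532.2, 249.9, 280.1]
ee_rot: [180.0, -0.0, 94.3]
force: [-1.7, 1.4, 5.8]
gripper_width: 0.7
[532.12072603 249.86554448 280.17119847] [-0.42648617  0.93690027  0.71490578]
```

View pics/7.png

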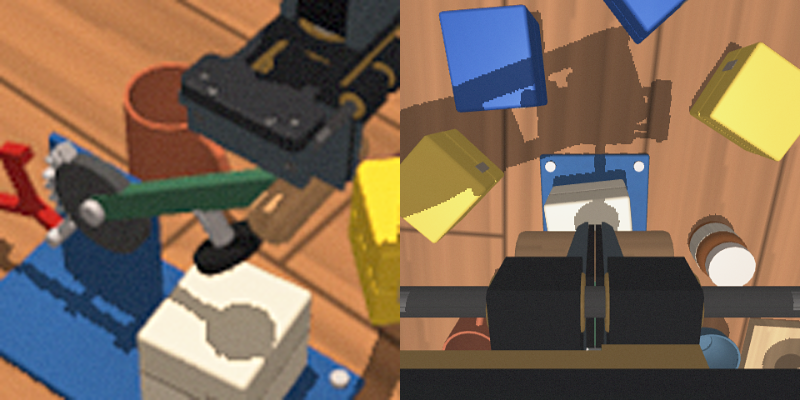

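Contact (5.8 N) with the fingers on the crossbar's middle, where it shows under the fingers in both views. I'll push it down along its arc.

```bash
python3 -m jog '0 0 0 0 0.1 -0.2 0; 0 0 0 0 0.25 -0.5 0; 0 0 0 -0.04 0.42 -0.8 0; 0 0 0 -0.05 0.58 -1.2 0; 0 0 0 -0.06 0.76 -1.6 0'
```

```text
time_s: 11.45
ee_pos: [531.4, 272.0, 242.3]
ee_rot: [179.7, -0.4, 94.3]
force: [-0.4, 5.5, 7.6]
gripper_width: 0.3
```

```bash
python3 -m jog '0 0 0 0 0.1 -0.3 0; 0 0 0 0 0.2 -0.6 0; 0 0 0 0 0.3 -0.9 0; 0 0 0 -0.03 0.38 -1.25 0; 0 0 0 -0.03 0.45 -1.6 0'
```

```text
time_s: 12.08
ee_pos: [530.7, 282.3, 201.4]
ee_rot: [179.8, -0.3, 94.3]
force: [-1.6, 4.3, 5.2]
gripper_width: 0.4
```

```bash
python3 -m jog '0 0 0 0 0.05 -0.2 0; 0 0 0 0 0.1 -0.4 0; 0 0 0 0 0.15 -0.6 0; 0 0 0 0 0.18 -0.8 0; 0 0 0 0 0.2 -1.0 0'
```

```text
time_s: 12.7
ee_pos: [529.9, 285.0, 174.7]
ee_rot: [-180.0, 0.0, 94.3]
force: [-1.0, 3.4, 3.8]
gripper_width: 0.6
```

```bash
python3 -m jog '0 0 0 0 0.03 -0.1 0; 0 0 0 0 0.05 -0.2 0; 0 0 0 0 0.06 -0.3 0; 0 0 0 0 0.07 -0.4 0; 0 0 0 0 0.08 -0.5 0'
```

```text
time_s: 13.32
ee_pos: [529.6, 287.1, 162.4]
ee_rot: [-180.0, 0.0, 94.3]
force: [-1.1, 1.5, 3.7]
gripper_width: 0.8
```

```bash
python3 -m jog '0 0 0 0 0 -0.08 0; 0 0 0 0 0 -0.16 0; 0 0 0 0 0 -0.16 0'
```

```text
time_s: 13.7
ee_pos: [529.8, 286.8, 158.2]
ee_rot: [-180.0, 0.0, 94.3]
force: [-1.2, 0.3, 1.5]
gripper_width: 0.5
```

```bash
python3 -m jog '0 0 0 0 0 -0.08 0; 0 0 0 0 0 -0.16 0'
```

```text
time_s: 13.95
ee_pos: [529.8, 287.2, 154.5]
ee_rot: [-180.0, -0.0, 94.3]
force: [-0.7, 2.6, 2.7]
gripper_width: 0.4
```

```bash
python3 -m jog '0 0 0 0 0 -0.08 0; 0 0 0 0 0 -0.16 0'
```

```text
time_s: 14.2
ee_pos: [529.9, 287.1, 150.5]
ee_rot: [180.0, -0.0, 94.3]
force: [-0.9, 2.0, 3.2]
gripper_width: 0.3
```

```bash
python3 -m jog '0 0 0 0 0 -0.06 0; 0 0 0 0 0 -0.1 0'
```

```text
time_s: 14.45
ee_pos: [530.0, 287.1, 148.0]
ee_rot: [180.0, -0.0, 94.3]
force: [-0.2, 1.7, 3.8]
gripper_width: -0.1
```

```bash
python3 -m jog '0 0 0 0 0 -0.06 0; 0 0 0 0 0 -0.1 0'
```

```text
time_s: 14.7
ee_pos: [530.0, 287.1, 145.5]
ee_rot: [180.0, -0.0, 94.3]
force: [-0.4, 2.4, 3.3]
gripper_width: 0.8
```

Run:
```python
from h import *
a=grab_frame("scene");s=env.state();print(s["ee_pos"],s["force"])
u=np.array([-.079,.997,0]);x=np.array([.997,.079,0]);o=np.array([546,69.4,0]);z=np.array([0,0,1.])
g=cv2.resize(a[165:345,220:400],(600,600),interpolation=cv2.INTER_CUBIC)
for th,c in((.6,(255,255,0)),(.7,(0,255,255))):
    f=.7-th; b=o+u*220*np.cos(f)+z*(150+220*np.sin(f))
    r=[b+sx*45*x+15*(np.cos(t)*u+np.sin(t)*z) for sx in(1,-1) for t in np.arange(0,6.3,.3)]
    pf=[o+u*(110*np.cos(f)+49*np.sin(f))+z*(150+110*np.sin(f)-49*np.cos(f))+26*(np.cos(t)*x+np.sin(t)*(u*np.cos(f)+z*np.sin(f))) for t in np.arange(0,6.3,.2)]
    for q in(cv2.convexHull(proj("scene",r).astype(np.float32))[:,0],proj("scene",pf)):
        cv2.polylines(g,[((q-[220,165])*600/180).astype(int)],True,c,1)
save(g,"8.png")
```

```text
[529.96518598 287.03884653 145.40035728] [-0.10949596  2.57288653  3.07445285]
```

View pics/8.png

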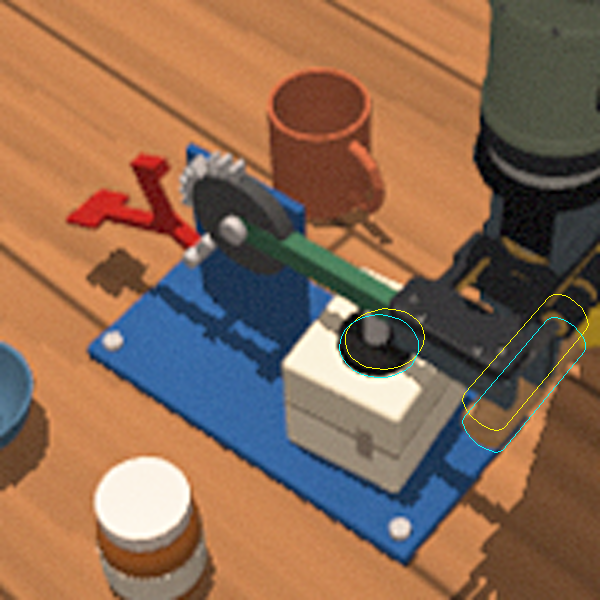

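The bar's visible bottom (490,450) and the pad (378,345) match the 0.70 outline almost exactly. A few more small steps until the force rises.

```bash
python3 -m jog '0 0 0 0 0 -0.06 0; 0 0 0 0 0 -0.06 0'
```

```text
time_s: 15.0
ee_pos: [530.0, 287.1, 144.8]
ee_rot: [180.0, -0.0, 94.3]
force: [-1.6, 1.9, 6.2]
gripper_width: 0.4
```

```bash
python3 -m jog '0 0 0 0 0 -0.06 0; 0 0 0 0 0 -0.06 0'
```

```text
time_s: 15.25
ee_pos: [530.0, 287.1, 144.6]
ee_rot: [179.9, -0.0, 94.3]
force: [-2.3, 1.2, 12.6]
gripper_width: 0.5
```

```bash
python3 -m jog '0 0 0 0 0 -0.06 0; 0 0 0 0 0 -0.06 0'
```

```text
time_s: 15.5
ee_pos: [530.1, 287.2, 144.5]
ee_rot: [179.8, -0.1, 94.3]
force: [-4.3, 0.7, 17.9]
gripper_width: -0.1
```

```bash
python3 -m jog '0 0 0 0 0 0.4 0; 0 0 0 0 0 1.5 0; 0 0 0 0 0 3 0; 0 0 0 0 0 5 0; 0 0 0 0 0 6 0' && python3 -m jog '0 0 0 0 1.5 0 0; 0 0 0 -1 3 0 0; 0 0 0 -2 4 0 0; 0 0 0 -2 4 0 0'
python3 - <<'E'
from h import *
a=grab_frame("scene");b=grab_frame("top");s=env.state();print(s["time_s"],s["ee_pos"],s["force"])
f=lambda g:cv2.resize(g,(400,400),interpolation=cv2.INTER_CUBIC)
save(np.hstack([f(a[165:345,220:400]),f(b[160:330,250:420])]),"9.png")
for q in("mug","jar","bowl","mould"):
    for r in spotter.look_for(q,"scene")[:2]:print(q,round(r["conf"],2),r["box"])
E
```

```text
time_s: 16.12
ee_pos: [530.5, 286.4, 293.1]
ee_rot: [179.9, 0.0, 94.3]
force: [0.4, 0.4, 0.0]
gripper_width: 0.6
time_s: 16.62
ee_pos: [478.3, 387.7, 290.0]
ee_rot: [-179.9, 0.1, 94.5]
force: [-0.3, 0.5, 0.8]
gripper_width: 0.4
16.725 [479.96020044 386.29887236 290.32792726] [ 0.86523202 -1.0002976   0.07888866]
mug 0.83 [300.0, 185.3, 36.1, 43.4]
jar 0.98 [250.6, 297.8, 33.6, 49.0]
bowl 0.59 [188.2, 270.3, 42.0, 32.6]
mould 0.9 [304.0, 345.1, 63.9, 75.2]
mould 0.85 [401.5, 259.6, 62.6, 66.8]
```

View pics/9.png

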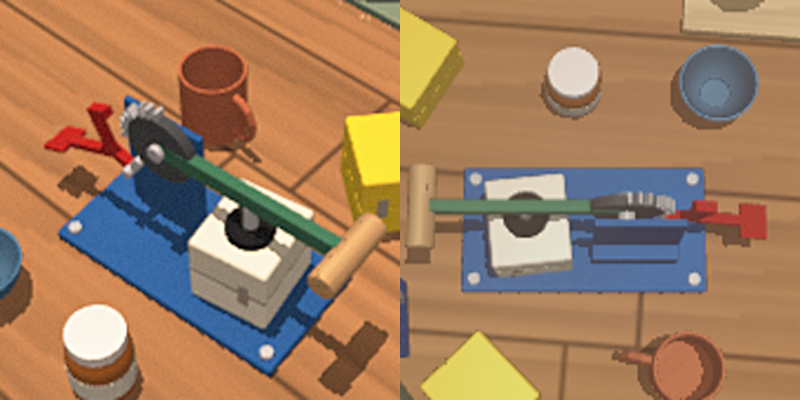

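The arm is level with the pad on the mould at (250,228) left and (525,213) right. The pawl is still out, with its plate at (80,137) left. The mould's corners in the top view are unchanged and the bystanders haven't moved. Handing in.

```bash
python3 -c "
from workcell import env
print(env.job_done())"
```

```text
the job is handed in; nothing more can be done
None
```

The clamp is closed on the mould, and I handed the job in at about 16.7 s. With shut fingers I pressed the thumb plate down to the pawl's end stop. Then I pushed the crossbar down along its arc until it stopped (18 N at the end), lifted off and moved the hand away.

**Last checks:**
- **Pawl:** it is still out of the ratchet. Its plate filled the 0.40 rad outline once the hand had lifted off, and it looked the same in the last picture.
- **Arm:** it looks level with the pad on the mould. The 0.70 rad outline matched just before the last push, and the bar moved no further as the force rose.
- **Surroundings:** the mould's top-view position looks unchanged, and the mug, jar and bowl are where they were. The hand is clear, with about 1 N of sensor noise.

**Disagreements:**
- Contact heights read about 10–20 mm lower than the geometry predicts, so I went by force and the pictures instead.
- In the last check the mould detector reported only two look-alikes, so the mould was confirmed by eye only.

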